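Shut the hutch door, then thread the long ruler out of the half-covered pen tray

ROBOT

A 6-joint arm with a two-finger parallel gripper is mounted at the origin on the work surface. World frame = base frame: x ahead of the robot, y to its left, z up, the work surface at z = 0. Lengths are in m, angles in rad, forces in N, time in s.
With the tool pointing down it reaches from about 0.35 to 0.875 m from the base axis. Payload 4.2 kg.
Tool frame: the origin (TCP) lies at the very end of the fingers, on their centre line; the grasp point (between the pads) lies 19 mm behind it (robot.grip_point_offset is the distance from the TCP to the grasp point, in m); z points along the fingers, y is the line along which they close (so a half turn about z gives the same grasp; the last joint's range is limited). The gripper opens to 87 mm and grips with 3 to 60 N. Pads are 19 mm wide; open, the fingers measure 117 mm over their backs; the gripper's body (75 mm by 190 mm) begins 51 mm behind the grasp point.
Start: joints at [1.542, 0.385, 0.008, 0, -1.194, -0.259], TCP at [0.177, 0.599, 0.223] pointing down, gripper open.
Joint ranges: [-3.14, 3.14], [-1.21, 2.06], [-1.07, 1.41], [-3.16, 2.05], [-2.99, -0.16], [-3.1, 3.1]. Speed limits (rad/s): [2.79, 2.79, 3.14, 3.14, 3.14, 3.14].

INTERFACE

Orientations are given as a rotation vector (axis times angle).
In Python, from plant import robot gives the robot as it stands. The module is installed in compiled form; this text tells all that it offers.
- The arm moves only by the tool servo_tool, never from a script. Its argument "steps" is one flat list of numbers, 6 for each row, row after row: the shift along the tool's x, y, z as a fraction of full scale, then the turn, a rotation vector about the tool's x, y, z as a fraction of full scale. A call has exactly 10 rows; each row shifts and turns the commanded pose from where the row before left it, along the tool's axes as they then stand; what a row does not reach is not made up. Full scale, the value 1, is 30 mm for a shift and 6 degrees for a turn. A row lasts 1/8 s, in which the tool goes at most 62.5 mm and 10.7 degrees, less where a joint would pass 70% of its speed; a pose out of reach is approached as far as the arm can. A call with a number of a shift or a turn outside -1 to 1 is refused whole. A call with a gripper value outside its range is refused whole. "jaw" is the gripper command: -1 is fully open, 1 is shut, values between are in proportion, set as the call begins (left out, the last holds). The fingers move at their own pace and stop on an object; "grip_force" is the grip in N (left out, the last holds). Time passes only in rows, so rows that do not move let the fingers close, or fill a call up. It gives the time, the measured TCP pose, the force, the opening and the grip force at its end, in the units of the state.
- robot.sense(): the state, without advancing time (a new reading comes with each control period).
- robot.camera(name): name is "scene" or "side" or "wrist"; returns the picture (480x640x3 uint8, blue, green, red); there is no depth.
- robot.camera_params(name): a dict with "fx", "fy", "cx", "cy" (pixels), "extrinsics" (4x4, takes a point from camera to world coordinates). Camera axes: x right, y down, z forward; pixel columns grow to the right and rows downward; lengths in m; the calibration is good to about 2 mm. A picture is of the moment at which its call begins: read the wrist's pose just before it. camera_params takes no time and is no camera call; for the wrist camera it gives the pose at the moment of the call.
- robot.close_job(): hands the job in; it is judged then, once.
The state is a dict: "t": time; "joint_positions": joint angles; "joint_velocities": joint speeds; "tau": joint torques, N m; "tool_pos": TCP position; "orientation": TCP orientation; "force": force on the tool from outside, world axes, zero at the start; "wrist_torque": the same for the moment, N m; "opening": finger opening in m; "grip_force": force on a finger pad.
Only numpy, scipy, OpenCV 4.12 (cv2) and the standard library are available. Lean on these libraries where they do the work, as an engineer would, in place of code of your own. Each camera call takes 0.05 s, during which the arm holds its last target. There are 200 camera calls.

TASK

The glazed oak door of the small hutch at the back of the desk has been left hanging open over the pen tray: push it shut until it clicks home on its catch. Then take the long aluminium ruler out of the tray: it is longer than the opening and both its ends are under the fixed covers, so slide it under the wider cover, tilt its free end up and draw it out slantwise through the opening. Finish while still holding the ruler still in the gripper, all of it at least 100 mm above the tray and touching nothing else, with the door still shut and the other things on the desk left where they stand.

Things in the scene. Friction and masses are not known exactly. Their poses are not given: they have to be found in the camera images.
- hutch: Small oak cabinet fixed at the back of the desk, 200 deep (its x) x 260 wide (its y) x 240 high. Origin: centre of its underside; its -x face, at x = -100, is the front towards the robot. Its glazed door is 220 wide x 155 high x 15 thick, lower edge 85 above the desk, hinged on a vertical axis at hutch x -100, y +110; small brass knob low on the outside near the free edge, 25 out.
- door (a joint): Angle of the hutch door, rad: 0 = shut, growing as the free edge swings towards the robot (clockwise from above; at 1.57 it points along the hutch's -x, outer face to its +y). Starts at 0.7 to 1.25, moves freely, stays where left. A sprung ball catch resists from about 0.1 rad, needs about 5 N at door_push to pass, and below about 0.035 pulls the door home to 0.
- door_push (a point): Point to push on the outer face of the door, 170 from the hinge, 25 below the door's upper edge, 215 above the desk; it moves with the door. Its -x axis points out of the outer face, its -y axis away from the hinge.
- door_hinge (a point): Point on the hinge axis of the door, 215 mm above the desk, in the plane of the door's inner face.
- tray: Oak pen tray fixed on the desk, 162 (x) x 377 (y) x 58 high; origin: centre of underside. Floor and walls 6 thick; inside 150 x 365 x 46 deep, end walls' inner faces at y = +-182.5. Fixed covers (undersides 52, tops 58 above the desk) close its ends: the wider from the +y wall to y = +87.5, the narrower from the -y wall to y = -147.5. Opening between them 235 long, full inside width.
- ruler: Aluminium ruler, 60 to 125 g, on the tray's floor, each end under a cover. Base 300 (x) x 36 (y) x 5 thick; a green finger ridge to grip by, 80 long x 12 wide x 14 high, stands on the middle of its upper face (x -40 to +40, top 19 above the underside). Origin: centre of its underside. Its +x end is under the tray's wider cover (the tray's +y end).
- ruler_open_end (a point): Middle of the ruler's -x end, the one under the narrower cover, 150 from the ruler's centre, 2.5 above its underside.
- ruler_deep_end (a point): Middle of the ruler's +x end, the one under the wider cover, 150 from the ruler's centre, 2.5 above its underside.
- eraser: White eraser, 22 x 50 x 13, lying on top of the tray's wider cover, near its end. Origin: centre of its underside. Leave it.
- pen_cup: Blue cup of pens, 80 across, 175 high. Origin: centre of its underside. Leave it.
- stapler: Red and black stapler, 140 x 36 x 60 high. Origin: centre of its underside. Leave it.
- paperweight: Green glass paperweight, 72 across, 46 high. Origin: centre of its underside. Leave it.
- notebook: Blue notebook, 152 x 213 x 16. Origin: centre of its underside. Leave it.
- cactus: Small cactus in a terracotta pot, 92 across, 142 high. Origin: centre of its underside. Leave it.

How it is judged:
On the way, in this order (a step that is already met when the one before it is completed fails the run):
1. the hutch door is pushed shut and sits on its catch (under 0.03 rad) while the ruler still lies in the tray (value of joint door below 0.03 rad and height (world z) of ruler_open_end below 0.045 m), for 0.2 s.
2. the ruler is out of the tray, gripped, both ends over 150 mm above the desk (height (world z) of each of ruler_open_end, ruler_deep_end above 0.15 m and contact force between ruler and the fingers above 1 N), for 0.2 s.
At the end, for the whole second after the job is handed in: The door is shut on its catch (under 0.03 rad); the ruler is held still (under 50 mm/s) in the fingers, both its ends more than 150 mm above the desk (92 mm above the tray's top), touching neither tray nor hutch; the six bystanders are within 30 mm of where they started (all of step 2 and value of joint door below 0.03 rad and contact force between ruler and tray below 0.2 N and contact force between ruler and hutch below 0.2 N and linear speed of ruler below 0.05 m/s and distance of each of eraser, pen_cup, stapler, paperweight, notebook, cactus from where it was at the start of the episode below 0.03 m); the arm keeps its last pose, push and grip.
It fails at once if a bystander is shoved more than 30 mm (distance of any of eraser, pen_cup, stapler, paperweight, notebook, cactus from where it was at the start of the episode above 0.03 m).
It fails at once if a bystander is knocked over (angle between any of eraser, pen_cup, stapler, paperweight, notebook, cactus's own z axis and vertical above 0.6 rad).
It also fails if it takes over 61 s, if anything falls off the work surface, if the arm or the gripper's body presses on something with over 40 N, if the wrist force passes 120 N, or if a joint passes its speed limit or range.

## Working session

There is one attempt and no reset: what is moved stays moved. The work goes in short steps, Python scripts to look and compute and a tool call to move; the robot and the scene stay as the last step left them, time stands still between calls to the robot, and variables do not carry over. Pictures are saved under pics/ and viewed, at most 10 in all, crops included, and the job is handed in when it is done.

Besides the shell and the picture viewer there is one more tool, called as name(argument=value, ...), one argument or row to a line, values as JSON. servo_tool: Moves the arm, as the interface text tells. Shift numbers are shares of 30 mm and turn numbers shares of 6 degrees, none past 1 either way. Its arguments: {"type":"object","properties":{"steps":{"type":"array"},"jaw":{"type":"number"},"grip_force":{"type":"number"}},"required":["steps"]}

```bash
mkdir -p pics
python3 - <<'E'
from plant import robot
import cv2,numpy as np
s=robot.sense(); print({k:np.round(v,3).tolist() for k,v in s.items()})
for n in("scene","side"):
    cv2.imwrite(f"pics/{n}0.png",robot.camera(n)); p=robot.camera_params(n)
    print(n,p["fx"],p["fy"],p["cx"],p["cy"],np.round(p["extrinsics"],3).tolist())
E
```

```text
{'t': 0.0, 'joint_positions': [1.542, 0.386, 0.007, -0.0, -1.194, -0.259], 'joint_velocities': [0.001, 0.0, 0.001, 0.001, 0.0, -0.001], 'tau': [-0.0, -39.067, 18.741, 4.22, 0.011, -0.0], 'tool_pos': [0.177, 0.599, 0.221], 'orientation': [3.107, -0.45, -0.0], 'force': [-0.487, -0.951, 0.307], 'wrist_torque': [-0.029, -0.008, -0.034], 'grip_force': 0.0, 'opening': 0.087}
scene 447.80447873838307 447.80447873838307 325.86630180441495 239.54785606150134 [[-0.694, 0.64, -0.328, 0.99], [0.719, 0.609, -0.333, 0.395], [-0.013, -0.468, -0.884, 1.221], [0.0, 0.0, 0.0, 1.0]]
side 503.98998090471906 503.98998090471906 323.0301862971671 242.52989684735482 [[-0.832, -0.385, 0.399, 0.131], [-0.554, 0.598, -0.579, 0.692], [-0.016, -0.703, -0.711, 0.997], [0.0, 0.0, 0.0, 1.0]]
```

View pics/scene0.png

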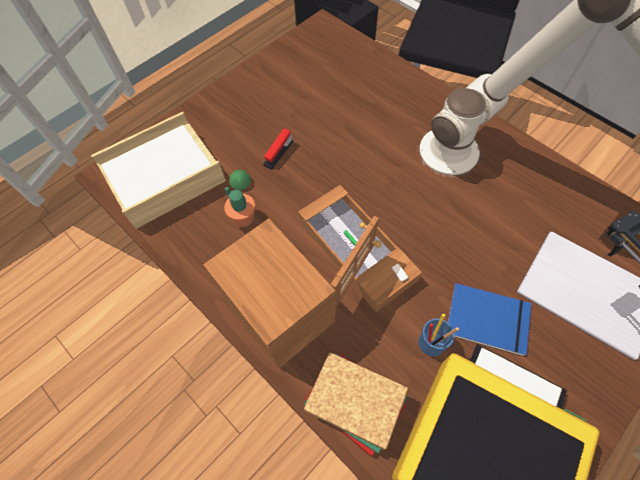

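View pics/side0.png

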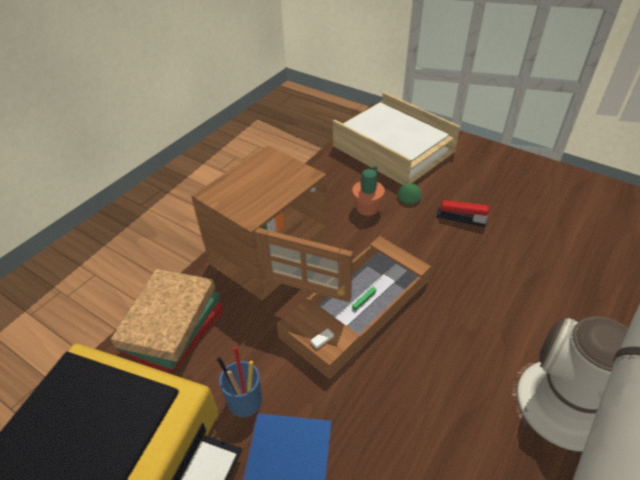

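The scene picture shows the hutch top with corners near (205,265), (268,218), (340,293) and (277,345), and the door's free top corner near (377,219). The tray's corners are (300,213), (343,187), (421,272) and (377,310), with the green ridge at about (350,238). In the side view the door's top edge runs from (258,232) to (352,250), with the ridge at about (364,299).

```bash
cat > h.py <<'E'
from plant import robot
import cv2,numpy as np
def ray(n,uv,p=None):
    p=p or robot.camera_params(n);E=np.array(p["extrinsics"])
    return E[:3,3],E[:3,:3]@np.array([(uv[0]-p["cx"])/p["fx"],(uv[1]-p["cy"])/p["fy"],1])
def onz(n,uv,z,p=None):
    o,d=ray(n,uv,p); return (o+d*(z-o[2])/d[2])
def tri(a,b):
    (o,d),(q,e)=a,b
    t=np.linalg.lstsq(np.c_[d,-e],q-o,rcond=None)[0]
    x,y=o+d*t[0],q+e*t[1]; return (x+y)/2,np.linalg.norm(x-y)
def green(im,box):
    h=cv2.cvtColor(im,cv2.COLOR_BGR2HSV); m=cv2.inRange(h,(45,120,60),(80,255,255))
    k=np.zeros_like(m);x0,y0,x1,y1=box;k[y0:y1,x0:x1]=m[y0:y1,x0:x1]
    c=max(cv2.findContours(k,0,2)[0],key=cv2.contourArea); return cv2.minAreaRect(c)
E
python3 - <<'E'
from h import *
np.set_printoptions(precision=3,suppress=True)
for l,n,z,P in(("hutch","scene",.24,[(205,265),(268,218),(340,293),(277,345)]),("hutch","side",.24,[(194,198),(268,147),(325,178),(260,232)]),
 ("tray","scene",.058,[(300,213),(343,187),(421,272),(377,310)]),("tray","side",.058,[(377,239),(430,267),(331,363)]),
 ("door","scene",.24,[(377,219)]),("door","side",.24,[(258,232),(352,250)])):
    Q=np.array([onz(n,p,z)[:2] for p in P]);print(l,n,Q.tolist() if 0 else Q.round(3).tolist(),np.linalg.norm(np.diff(Q,axis=0),axis=1))
for n,b in(("scene",(335,220,370,255)),("side",(345,280,385,315))):
    r=green(cv2.imread(f"pics/{n}0.png"),b); B=cv2.boxPoints(r);print(n,r,[onz(n,p,.024)[:2].round(3).tolist() for p in B],onz(n,r[0],.022))
a=cv2.imread("pics/scene0.png")[160:360,195:435];b=cv2.imread("pics/side0.png")[130:380,185:445]
cv2.imwrite("pics/z0.png",cv2.resize(a,None,fx=3,fy=3,interpolation=2)[:600,:720]); cv2.imwrite("pics/z1.png",cv2.resize(b,None,fx=2.4,fy=2.4,interpolation=2))
E
```

```text
hutch scene [[0.877, -0.138], [0.682, -0.125], [0.704, 0.147], [0.889, 0.13]] [0.195 0.272 0.186]
hutch side [[0.89, 0.117], [0.871, -0.138], [0.674, -0.11], [0.688, 0.123]] [0.256 0.199 0.233]
tray scene [[0.546, -0.164], [0.387, -0.134], [0.447, 0.223], [0.618, 0.206]] [0.162 0.362 0.171]
tray side [[0.546, -0.16], [0.387, -0.145], [0.445, 0.217]] [0.16  0.367]
door scene [[0.494, 0.078]] []
door side [[0.692, 0.125], [0.493, 0.061]] [0.209]
scene ((349.994140625, 237.0764923095703), (15.727458000183105, 3.362422466278076), 49.398704528808594) [[0.49, -0.035], [0.479, -0.035], [0.488, 0.016], [0.499, 0.015]] [ 0.488 -0.01   0.022]
side ((363.7265319824219, 298.1961669921875), (3.939457893371582, 27.576213836669922), 48.012786865234375) [[0.499, 0.041], [0.486, -0.036], [0.476, -0.031], [0.489, 0.045]] [0.488 0.004 0.022]
```

View pics/z0.png

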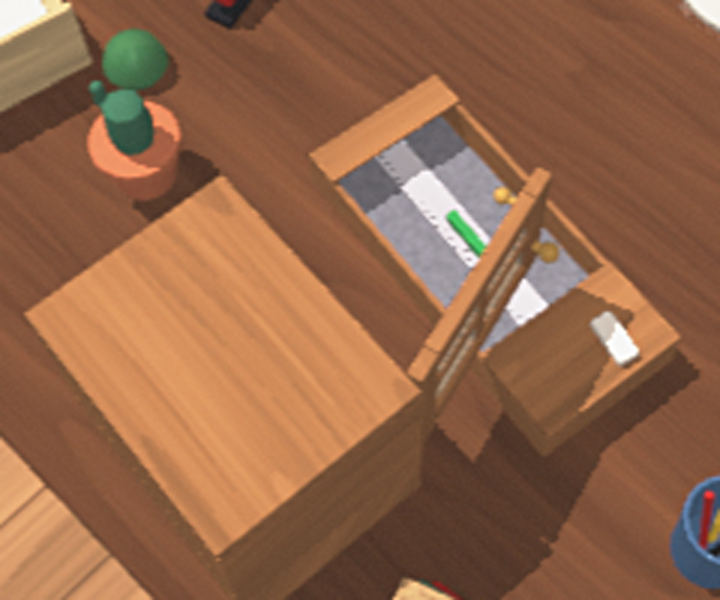

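View pics/z1.png

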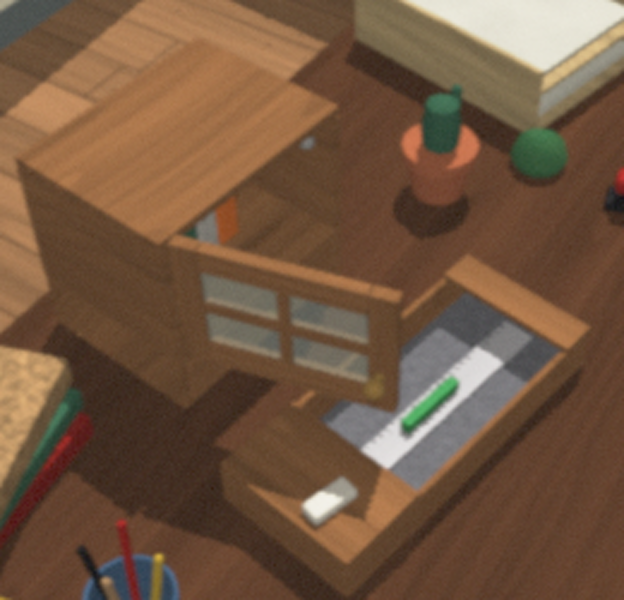

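The zooms show the door standing about 75° open, with its free top corner at scene (377,217) and its hinge at (334,285). The ruler lies along the tray, the eraser is on the wider cover, and the brass knob is low on the outer face. The sizes agree with those given. I'll check the cup position while starting the wrist turn.

Run:
```python
from h import *
print("cup",onz("scene",(436,326),.11),onz("side",(240,372),.11),"eraser",onz("scene",(400.5,272),.068))
print("door free outer",onz("scene",(377.5,219),.24),"hinge",onz("scene",(334,284),.24), tri(ray("scene",(377.5,218)),ray("side",(352,251))))
```

```text
cup [0.56303263 0.35069722 0.11      ] [0.56758736 0.35874575 0.11      ] eraser [0.49148272 0.18264356 0.068     ]
door free outer [0.49280032 0.0787357  0.24      ] hinge [0.69741819 0.12090921 0.24      ] (array([0.49010753, 0.07387595, 0.24531502]), np.float64(0.009911938966684805))
```

servo_tool(
  steps=[0,0,0,0,0,1,0,0,0,0,0,1,0,0,0,0,0,1,0,0,0,0,0,1,0,0,0,0,0,1,0,0,0,0,0,1,0,0,0,0,0,1,0,0,0,0,0,1,0,0,0,0,0,1,0,0,0,0,0,1],
  jaw=1,
)

```text
t: 1.35
tool_pos: [0.1773, 0.5989, 0.2219]
orientation: [2.463, -1.948, 0.001]
force: [-0.0, 0.9, -0.4]
opening: 0.0016
grip_force: 0.0
```

servo_tool(
  steps=[0,0,0,0,0,1,0,0,0,0,0,1,0,0,0,0,0,1,0,0,0,0,0,0.77,0.96,-0.97,0.05,0,0,0,0.96,-0.97,0.05,0,0,0,0.96,-0.97,0.05,0,0,0,0.96,-0.97,0.05,0,0,0,0.96,-0.97,0.05,0,0,0,0.96,-0.97,0.05,0,0,0],
)

```text
t: 2.6
tool_pos: [0.3229, 0.3996, 0.2132]
orientation: [2.038, -2.39, 0.0]
force: [-0.3, -0.1, 0.6]
opening: 0.0001
grip_force: 0.0
```

servo_tool(
  steps=[0.96,-0.97,0.05,0,0,0,0.96,-0.97,0.05,0,0,0,0.96,-0.97,0.05,0,0,0,0.96,-0.97,0.05,0,0,0,0.96,-0.97,0.05,0,0,0,0.96,-0.97,0.05,0,0,0,0.8,-0.97,0,0,0,0,0,0,0,0,0,0,0,0,0,0,0,0,0,0,0,0,0,0],
)

```text
t: 3.85
tool_pos: [0.4918, 0.1751, 0.2045]
orientation: [2.039, -2.389, -0.0]
force: [0.4, -0.5, -0.2]
opening: 0.0007
grip_force: 0.0
```

servo_tool(
  steps=[0.7,-0.42,0,0,0,0,0.7,-0.42,0,0,0,0,0.7,-0.42,0,0,0,0,0.72,-0.24,0,0,0,0,0.72,-0.24,0,0,0,0,0.63,-0.41,0,0,0,0,0.63,-0.41,0,0,0,0,0.33,-0.37,0,0,0,0,0.33,-0.37,0,0,0,0,0.33,-0.37,0,0,0,0],
)

```text
t: 5.1
tool_pos: [0.5742, -0.0146, 0.2046]
orientation: [-2.039, 2.39, -0.0]
force: [0.3, -0.2, 0.3]
opening: 0.0004
grip_force: 0.2
```

Run:
```python
from h import *
a=robot.camera("scene")[140:360,195:435];b=robot.camera("side")[130:380,185:445]
cv2.imwrite("pics/d0.png",np.hstack([cv2.resize(a,(400,366)),cv2.resize(b,(380,366))]))
```

```text
(no output)
```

View pics/d0.png

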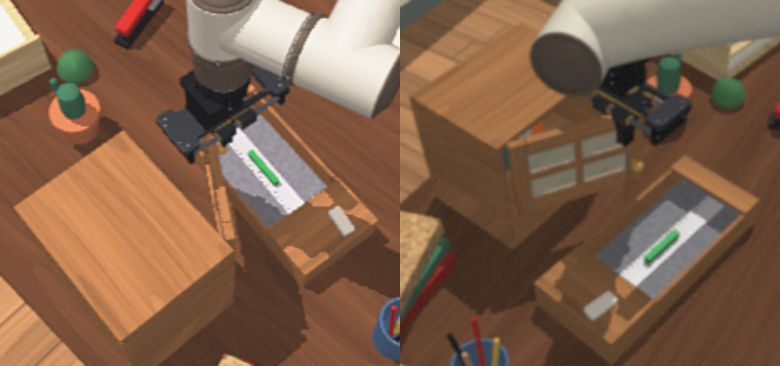

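The door now stands at about 35° with the closed fingers on its outer face, and the gripper is above the hutch top. The ruler and its ridge are in full view. I'll keep pushing.

servo_tool(
  steps=[0.35,-0.68,0,0,0,0,0.35,-0.68,0,0,0,0,0.13,-0.46,0,0,0,0,0.13,-0.46,0,0,0,0,0.03,-0.17,0,0,0,0,0.03,-0.17,0,0,0,0,0.03,-0.17,0,0,0,0,0,-0.1,0,0,0,0,0,0,0,0,0,0,0,0,0,0,0,0],
)

```text
t: 6.45
tool_pos: [0.6537, -0.0589, 0.2043]
orientation: [2.038, -2.39, -0.001]
force: [-1.9, 2.3, -0.7]
opening: 0.0004
grip_force: 1.1
```

Run:
```python
from h import *
np.set_printoptions(precision=4,suppress=True)
print(robot.sense()["force"])
A=robot.camera("scene");B=robot.camera("side")
cv2.imwrite("pics/s1.png",A);cv2.imwrite("pics/s2.png",B)
for n,im,b in(("scene",A,(320,215,380,265)),("side",B,(345,270,395,320))):
    try:
        r=green(im,b);print(n,r,onz(n,r[0],.021),[onz(n,p,.022)[:2] for p in cv2.boxPoints(r)])
    except Exception as e: print(n,e)
```

```text
[-1.9243  2.2752 -0.6709]
scene ((352.78826904296875, 240.25296020507812), (24.1877498626709, 3.4708871841430664), 49.398704528808594) [0.4897 0.003  0.021 ] [array([ 0.4889, -0.0357]), array([ 0.4775, -0.0353]), array([0.4913, 0.0416]), array([0.5023, 0.0409])]
side ((363.7094421386719, 298.1830139160156), (3.931488513946533, 27.581850051879883), 47.48955535888672) [0.4887 0.0032 0.021 ] [array([0.4994, 0.0397]), array([ 0.4871, -0.0375]), array([ 0.4769, -0.033 ]), array([0.4895, 0.0437])]
```

servo_tool(
  steps=[0,-0.12,0,0,0,0,0,-0.12,0,0,0,0,0,-0.12,0,0,0,0,0,-0.12,0,0,0,0,0,0,0,0,0,0,0,0,0,0,0,0,0,0,0,0,0,0,0,0,0,0,0,0,0,0,0,0,0,0,0,0,0,0,0,0],
)

```text
t: 7.8
tool_pos: [0.6603, -0.0606, 0.2046]
orientation: [2.03, -2.38, -0.021]
force: [-23.3, 8.5, 9.1]
opening: 0.0008
grip_force: 12.9
```

servo_tool(
  steps=[0,0.5,0,0,0,0,0,1,0,0,0,0,0,1,0,0,0,0,0,1,0,0,0,0,0,1,0,0,0,0,0,1,0,0,0,0,0,0,0,0,0,0,0,0,0,0,0,0,0,0,0,0,0,0,0,0,0,0,0,0],
  jaw=-0.2,
  grip_force=40,
)

```text
t: 9.05
tool_pos: [0.5062, -0.0356, 0.2043]
orientation: [2.037, -2.391, 0.0]
force: [0.3, -0.5, -0.1]
opening: 0.0524
grip_force: 0.0
```

Run:
```python
from h import *
s=robot.sense();print(s["tool_pos"],s["orientation"])
a=robot.camera("scene")[140:360,195:435];b=robot.camera("side")[130:380,185:445]
cv2.imwrite("pics/d1.png",np.hstack([cv2.resize(a,(400,366)),cv2.resize(b,(380,366))]))
```

```text
[ 0.50618657 -0.03559662  0.2043002 ] [ 2.03743778e+00 -2.39107721e+00  1.74019257e-04]
```

View pics/d1.png

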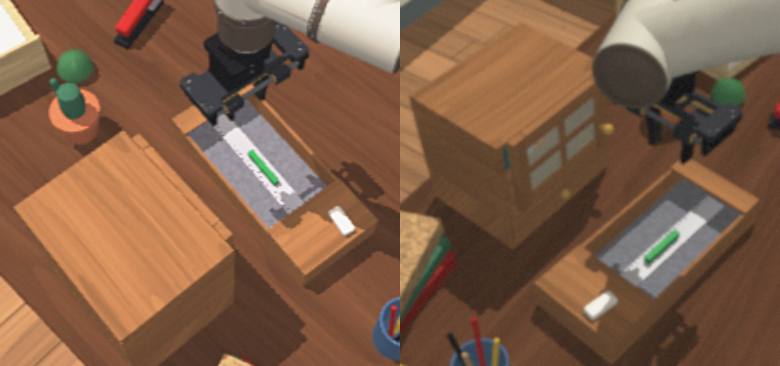

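The door lies flush and shut, and the ruler hasn't moved. Next I go over the ridge and descend.

servo_tool(
  steps=[-0.6,0.38,0.5,0,0,0.09,-0.6,0.38,0.5,0,0,0,0,0,1,0,0,0,0,0,1,0,0,0,0,0,1,0,0,0,0,0,1,0,0,0,0,0,0.5,0,0,0,0,0,0.3,0,0,0,0,0,0,0,0,0,0,0,0,0,0,0],
)

```text
t: 10.4
tool_pos: [0.4895, 0.0039, 0.0312]
orientation: [-2.026, 2.399, -0.001]
force: [1.3, -0.5, 0.7]
opening: 0.0524
grip_force: 0.0
```

Run:
```python
from h import *
p=robot.camera_params("wrist");im=robot.camera("wrist");cv2.imwrite("pics/w0.png",im)
r=green(im,(0,0,640,480));print(r,onz("wrist",r[0],.025,p),[onz("wrist",q,.025,p)[:2].round(4) for q in cv2.boxPoints(r)],robot.sense()["tool_pos"])
```

```text
((313.5, 256.5), (109.0, 23.0), 90.0) [ 0.48835187 -0.01294415  0.025     ] [array([ 0.4891, -0.0398]), array([ 0.4787, -0.0381]), array([0.4876, 0.0163]), array([0.4989, 0.0144])] [0.48949885 0.00393055 0.03127603]
```

View pics/w0.png

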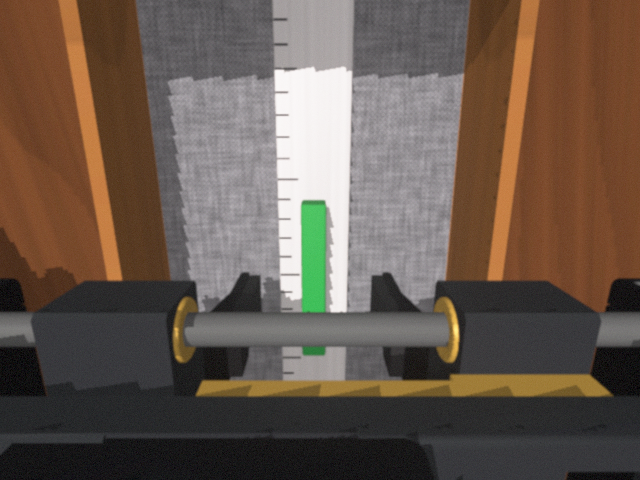

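The wrist picture shows the ridge centred between the fingers and running straight along tool x (columns 302–326, fingers at about 245 and 390). I'll go down to just above the base and close.

servo_tool(
  steps=[0,0,0.3,0,0,0,0,0,0.25,0,0,0,0,0,0,0,0,0,0,0,0,0,0,0,0,0,0,0,0,0,0,0,0,0,0,0,0,0,0,0,0,0,0,0,0,0,0,0,0,0,0,0,0,0,0,0,0,0,0,0],
  jaw=1,
  grip_force=40,
)

```text
t: 11.7
tool_pos: [0.489, 0.0038, 0.0142]
orientation: [-2.027, 2.4, -0.0]
force: [-0.4, 1.0, 0.9]
opening: 0.0113
grip_force: 40.0
```

servo_tool(
  steps=[0,0,-0.15,0,0,0,-0.3,0,0,0,0,0,-0.3,0,0,0,0,0,-0.3,0,0,0,0,0,-0.3,0,0,0,0,0,-0.3,0,0,0,0,0,-0.1,0,0,0,0,0,0,0,0,0,0,0,0,0,0,0,0,0,0,0,0,0,0,0],
)

```text
t: 12.95
tool_pos: [0.4968, 0.0508, 0.0185]
orientation: [2.026, -2.401, -0.0]
force: [0.1, 0.6, -1.4]
opening: 0.0116
grip_force: 40.0
```

Run:
```python
from h import *
print(robot.sense()["force"])
a=robot.camera("scene")[140:360,195:435];b=robot.camera("side")[130:380,185:445];c=robot.camera("wrist")
cv2.imwrite("pics/d2.png",np.hstack([cv2.resize(a,(400,366)),cv2.resize(c,(400,366))]))
```

```text
[ 0.1301004   0.57783281 -1.44309609]
```

View pics/d2.png

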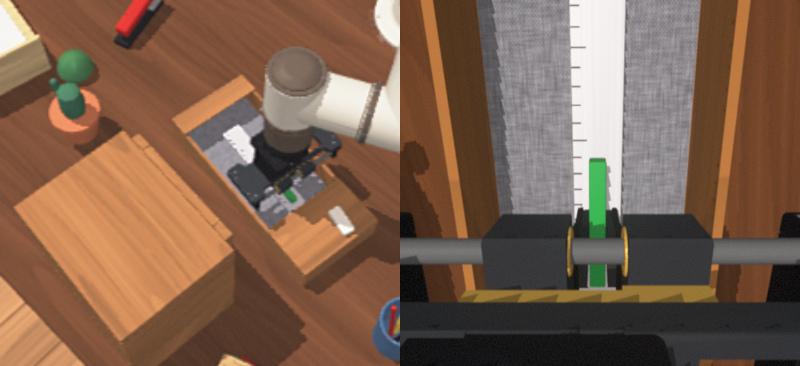

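The ruler's open end is now clear of the narrow cover. I'll tilt 18° about the deep end.

servo_tool(
  steps=[0,0,-0.26,0,0.5,0,0,0,-0.26,0,0.5,0,0,0,-0.26,0,0.5,0,0,0,-0.26,0,0.5,0,0,0,-0.26,0,0.5,0,0,0,-0.26,0,0.5,0,0,0,0,0,0,0,0,0,0,0,0,0,0,0,0,0,0,0,0,0,0,0,0,0],
)

```text
t: 14.35
tool_pos: [0.4978, 0.0567, 0.0647]
orientation: [1.862, -2.206, 0.295]
force: [-0.0, -0.4, -0.9]
opening: 0.0113
grip_force: 40.0
```

Run:
```python
from h import *
from scipy.spatial.transform import Rotation as R
s=robot.sense();M=R.from_rotvec(s["orientation"]).as_matrix();print(s["force"],s["wrist_torque"],M.round(3))
t=np.array(s["tool_pos"]);c=t+M[:,2]*.0085  # underside centre approx
print("deep",c-M[:,0]*.15,"open",c+M[:,0]*.15)
A=robot.camera("scene");b=robot.camera("side")[130:380,185:445]
cv2.imwrite("pics/d3.png",np.hstack([cv2.resize(A[140:360,195:435],(400,366)),cv2.resize(b,(380,366))]))
```

```text
[-0.04147624 -0.39621683 -0.85519835] [ 0.76841737 -0.17863958  0.06408957] [[-0.16  -0.986 -0.052]
 [-0.938  0.168 -0.304]
 [ 0.309  0.    -0.951]]
deep [0.52140096 0.19478763 0.01029709] open [ 0.47340468 -0.08648096  0.10294877]
```

View pics/d3.png

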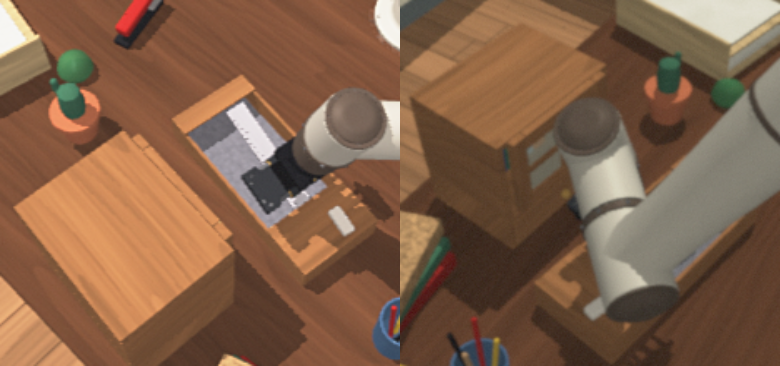

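The ruler is tilted with the gripper and there is no contact force. I'll draw it out along its own axis.

servo_tool(
  steps=[0.5,0,0,0,0,0,0.5,0,0,0,0,0,0.5,0,0,0,0,0,0.5,0,0,0,0,0,0.5,0,0,0,0,0,0.5,0,0,0,0,0,0.5,0,0,0,0,0,0.5,0,0,0,0,0,0,0,0,0,0,0,0,0,0,0,0,0],
)

```text
t: 15.7
tool_pos: [0.479, -0.0554, 0.1019]
orientation: [1.863, -2.206, 0.295]
force: [0.8, -0.6, -1.6]
opening: 0.0118
grip_force: 40.0
```

servo_tool(
  steps=[0.26,0,-0.8,0,0,0,0.26,0,-0.8,0,0,0,0.26,0,-0.8,0,0,0,0.26,0,-0.8,0,0,0,0.26,0,-0.8,0,0,0,0.26,0,-0.8,0,0,0,0.26,0,-0.8,0,0,0,0.26,0,-0.8,0,0,0,0,0,0,0,0,0,0,0,0,0,0,0],
)

```text
t: 16.95
tool_pos: [0.4783, -0.0552, 0.3025]
orientation: [1.862, -2.204, 0.293]
force: [-0.1, 0.3, -0.8]
opening: 0.0117
grip_force: 40.0
```

servo_tool(
  steps=[0,0,0,0,0,0,0,0,0,0,0,0,0,0,0,0,0,0,0,0,0,0,0,0,0,0,0,0,0,0,0,0,0,0,0,0,0,0,0,0,0,0,0,0,0,0,0,0,0,0,0,0,0,0,0,0,0,0,0,0],
)

```text
t: 18.2
tool_pos: [0.4788, -0.0554, 0.3037]
orientation: [1.862, -2.206, 0.295]
force: [-0.7, -0.3, -0.8]
opening: 0.0118
grip_force: 40.0
```

Run:
```python
from h import *
A=robot.camera("scene")[120:380,180:480];b=robot.camera("side")
cv2.imwrite("pics/d4.png",np.hstack([cv2.resize(A,(400,346)),cv2.resize(b,(400,346))]))
```

```text
(no output)
```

View pics/d4.png

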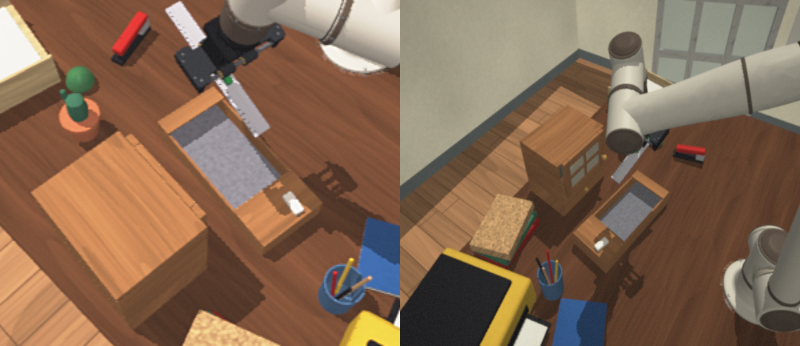

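The ruler is held clear of everything, with its lower end about 0.25 m up. The door is shut, the tray is empty and the bystanders are where they stood.

```bash
python3 -c "
from plant import robot
print(robot.close_job())"
```

```text
the job is handed in; nothing more can be done
None
```

The job is handed in at about 18 s: the door was pushed shut and looks flush, and the gripper is holding the ruler still, its lower end about 0.25 m above the desk and touching nothing; the hand-in returned no verdict.

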